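# Snug up the soak tray's drain plug and load the tube rack

### The job

Turn the brass drain plug in the steel soak tray clockwise until it goes snug: its taper bites and drags the collar's tell-tale tab round to lie between the two pins, clear of both; do not overtighten it past the second pin. Then set the red tube rack gently down in the tray's empty bay, standing flat and lined up across the tray, and leave everything else on the bench where it is.

Things in the scene. Friction and masses are not known exactly. Their poses are not given: they have to be found in the camera images.
- tray: Fixed open steel soak tray, 220 (x) x 400 (y) x 45 mm high, walls and floor 4 mm thick. Origin under its centre at bench height; y points along its length to the drain end. The plug's upright axis stands at x 0, y +100; the empty rack bay takes y -196 to 0 (a low rib 16 mm high over the bench at y +4 bounds it).
- plug_grip (a point): Middle of the plug's brass wing bar, on its upright axis, 66 mm above the bench. Bar 90 long (point's x, turns with the plug), 18 thick (y), 44 to 85 mm above the bench, on a 58 mm round flange topping out at 45 mm; all round it in the tray is lower. Turning resists with 0.16 N m. It bites 0.6 to 2.3 rad clockwise (seen from above) from its start, anew each time, and stays where left.
- tab (a point): Tip of the tell-tale tab of the thin aluminium collar under the plug, 64 mm from the plug's axis, 24 mm above the bench. Two upright steel pins, 7 mm thick, 30 mm high, stand 71 mm from the axis at collar readings 0.15 and 0.90; the tab lies between them, clear of both, from 0.25 to 0.80.
- telltale (a joint): Collar's turn, rad, clockwise from above; at 0 the tab points 0.55 rad anticlockwise from the tray's x axis. Stays 0 while the plug is loose; once the taper bites it goes round rad for rad with the plug (torque then rises 0.02 at once, then 0.18 N m per rad), and springs nearly back if the plug is loosened.
- bay (a point): Centre of the rack bay on the tray's inner floor, at x 0, y -95, 4 mm above the bench; axes as the tray. The bay is 212 (x) x 197 mm (y).
- rack: Loose red tube rack with 12 empty capped tubes, 150 (x) x 90 (y) mm, tubes to 100 mm, overall 149 mm high, about 0.4 kg. Origin at the centre of its underside. In the bay its long x axis lies along the tray's x axis, either way round.
- rack_bar (a point): Middle of the rack's carrying bar, 140 mm above the rack's underside: bar along the rack's x, 16 wide (y), from 131 to 149 mm, 132 mm clear between its end posts.
- reagent: Bystander to leave alone: amber glass reagent bottle, 60 dia x 160 high mm. Origin at its underside.
- jar: Bystander to leave alone: white lidded jar, 56 dia x 70 high mm. Origin at its underside.
- beaker: Bystander to leave alone: open glass beaker, 72 dia x 90 high mm. Origin at its underside.
- spare_plug: Bystander to leave alone: small spare steel plug, standing head down, 36 dia x 50 high mm. Origin at its underside.
- brush: Bystander to leave alone: lying brush, 180 long mm. Origin under its middle.
- timer: Bystander to leave alone: white bench timer, 70 x 50 x 25 high mm. Origin at its underside.

How it is judged:
By the outcome, as a careful person would: the job done as asked, in the order asked, and still so for the second after the job is handed in, with the robot touching nothing.
It also fails if it takes over 72 s, if anything falls off the work surface, if the arm or the gripper's body presses on something with over 40 N, if the wrist force passes 120 N, or if a joint passes its speed limit or range.

### The arm

A 7-joint arm with a two-finger parallel gripper is mounted at the origin on the work surface. World frame = base frame: x ahead of the robot, y to its left, z up, the work surface at z = 0. Lengths are in m, angles in rad, forces in N, time in s.
With the tool pointing down it reaches from about 0.425 to 0.825 m from the base axis. Payload 3.6 kg.
Tool frame: the origin (TCP) lies where the fingers leave the gripper's body, on its centre line; the fingertips stand 73 mm ahead of it and the grasp point (between the pads) lies hold_point_z ahead of it (hold_point_z is the distance from the TCP to the grasp point, in m); z points along the fingers, y is the line along which they close (so a half turn about z gives the same grasp; the last joint's range is limited). The gripper opens to 85 mm and grips with 20 to 120 N. Pads are 22 mm wide; open, the fingers measure 114 mm over their backs; the gripper's body (76 mm by 85 mm) begins 54 mm behind the grasp point. The pads swing forward as they close: fully open they stand 13 mm farther back than shut.
Start: joints at [1.123, 0.615, -0.013, 1.423, 0.008, 1.103, -0.04], TCP at [0.266, -0.593, 0.304] pointing down, gripper open.
Joint ranges: [-3.12, 3.12], [-0.3, 2.06], [-1.34, 1.32], [0.26, 2.42], [-1.36, 4.5], [0.01, 1.98], [-2.84, 2.84]. Speed limits (rad/s): [2.79, 2.79, 3.14, 3.14, 3.14, 3.14, 3.14].

### API

Orientations are given as a 3x3 rotation matrix whose columns are the frame's x, y, z axes.
In Python, from bench import get_state, camera, get_calibration, hand_in, hold_point_z gives the robot as it stands. The module is installed in compiled form; this text tells all that it offers.
- The arm moves only by the tool send_rows, never from a script. Its argument "steps" is a list that holds one entry, the list of rows, each a list of 4 numbers: the shift along the tool's x, y, z in m, then the turn about the tool's z in degrees. In form: [[[x, y, z, twist], ...]]. A call has 1 to 5 rows; each row is the pose to reach, as a shift and turn from the pose commanded when the call began, along the tool's axes at that moment; what a row does not reach only later rows make up. A row lasts 1/8 s, in which the tool goes at most 62.5 mm and 10.7 degrees, less where a joint would pass 70% of its speed; a pose out of reach is approached as far as the arm can. A call with a gripper value outside its range is refused whole. "hand" is the finger opening in m, from 0 to 0.0854, set as the call begins (left out, the last holds). The fingers move at their own pace and stop on an object; "grip_force" is the grip in N (left out, the last holds). Time passes only in rows, so rows that repeat a pose let the fingers close. It gives the time, the measured TCP pose, the force and the opening at its end, in the units of the state.
- get_state(): the state, without advancing time (a new reading comes with each control period).
- camera(name): name is "scene" or "side" or "wrist"; returns (picture, depth): 400x640x3 uint8, red, green, blue; 400x640 float32, m along the optical axis (not along the pixel's ray), 0 where there is no reading.
- get_calibration(name): a dict with "K" (3x3 intrinsics, pixels), "origin" and "attitude" of the camera in the world. Camera axes: x right, y down, z forward; pixel columns grow to the right and rows downward; lengths in m; the calibration is good to about 2 mm. A picture is of the moment at which its call begins: read the wrist's pose just before it. get_calibration takes no time and is no camera call; for the wrist camera it gives the pose at the moment of the call.
- hand_in(): hands the job in, once; it reports no verdict.
The state is a dict: "time_s": time; "joint_positions": joint angles; "joint_velocities": joint speeds; "tau": joint torques, N m; "ee_pos": TCP position; "ee_rot": TCP orientation; "contact_force": force on the tool from outside, world axes, zero at the start; "torque": the same for the moment, N m; "grip_width": opening from 0.0 (shut) to 1.0 (fully open).
Only numpy, scipy, OpenCV 4.12 (cv2) and the standard library are available. Lean on these libraries where they do the work, as an engineer would, in place of code of your own. Each camera call takes 0.05 s, during which the arm holds its last target. There are 200 camera calls.

## Working session

There is one attempt and no reset: what is moved stays moved. The work goes in short steps, Python scripts to look and compute and a tool call to move; the robot and the scene stay as the last step left them, time stands still between calls to the robot, and variables do not carry over. Pictures are saved under pics/ and viewed, on a budget of 10 in all, crops included, one or two more only if the job needs it, and the job is handed in when it is done.

Besides the shell and the picture viewer there is one more tool, called after "Emit:" as name([rows], argument=value, ...), one row to a line, values as JSON. send_rows: Moves the arm, as the interface text tells. Its arguments: {"type":"object","properties":{"steps":{"type":"array"},"hand":{"type":"number"},"grip_force":{"type":"number"}},"required":["steps"]}

```bash
mkdir -p pics; cat > h.py <<'E'
import numpy as np, cv2
from bench import *
def snap(name,fn=None):
    c=get_calibration(name); p,d=camera(name)
    if fn: cv2.imwrite('pics/'+fn,p[...,::-1])
    np.savez('last_'+name,p=p,d=d,K=c['K'],o=c['origin'],R=c['attitude'])
    return p,d,c
def load(name):
    z=np.load('last_'+name+'.npz'); return z['p'],z['d'],dict(K=z['K'],origin=z['o'],attitude=z['R'])
def cloud(d,c):
    K=np.array(c['K']);v,u=np.mgrid[:400,:640]
    P=np.stack([(u-K[0,2])/K[0,0]*d,(v-K[1,2])/K[1,1]*d,d],-1)
    return P@np.array(c['attitude']).T+np.array(c['origin'])
def ray(u,v,c,z):
    K=np.array(c['K']);r=np.array(c['attitude'])@np.array([(u-K[0,2])/K[0,0],(v-K[1,2])/K[1,1],1])
    o=np.array(c['origin']);return o+r*(z-o[2])/r[2]
E
python3 - <<'E'
from h import *
print(get_state()); print(hold_point_z() if callable(hold_point_z) else hold_point_z)
for n in('scene','side'):
    p,d,c=snap(n,n+'0.png'); print(n,c)
E
```

```text
{'time_s': 0.0, 'joint_positions': array([ 1.12248368,  0.61593962, -0.01258846,  1.42494065,  0.00813654,
        1.10338322, -0.04040757]), 'joint_velocities': array([-0.00017402,  0.0012717 ,  0.00119219,  0.00011788,  0.00040916,
       -0.00197062, -0.00010272]), 'tau': array([-5.23523795e-04, -4.69212306e+01,  2.59246565e-01, -1.71030915e+01,
        9.94448113e-03,  9.65028070e-03, -2.25294480e-05]), 'ee_pos': array([ 0.26586948, -0.59249336,  0.30271091]), 'ee_rot': array([[ 9.12326582e-01,  4.09461697e-01, -1.15201211e-03],
       [ 4.09463308e-01, -9.12323551e-01,  2.35324405e-03],
       [-8.74444798e-05, -2.61863379e-03, -9.99996568e-01]]), 'contact_force': array([ 0.4318753 ,  0.20154848, -1.33489971]), 'torque': array([-0.07137241, -0.01788093, -0.02190083]), 'grip_width': 1.001493007323202}
0.0539
scene {'K': array([[402.65139285,   0.        , 323.28904713],
       [  0.        , 402.65139285, 192.83106725],
       [  0.        ,   0.        ,   1.        ]]), 'origin': array([ 1.1852504 , -0.39320341,  0.70247169]), 'attitude': array([[ 0.39953383,  0.59087091, -0.70088821],
       [ 0.91664203, -0.26736983,  0.29712078],
       [-0.01183634, -0.76117339, -0.64844041]])}
side {'K': array([[474.92977491,   0.        , 316.82756991],
       [  0.        , 474.92977491, 195.72730012],
       [  0.        ,   0.        ,   1.        ]]), 'origin': array([0.21971181, 0.59205881, 0.8644648 ]), 'attitude': array([[-0.88945188, -0.33336138,  0.31264284],
       [-0.45650589,  0.61531732, -0.64264062],
       [ 0.02185701, -0.71432121, -0.69947658]])}
```

View pics/scene0.png

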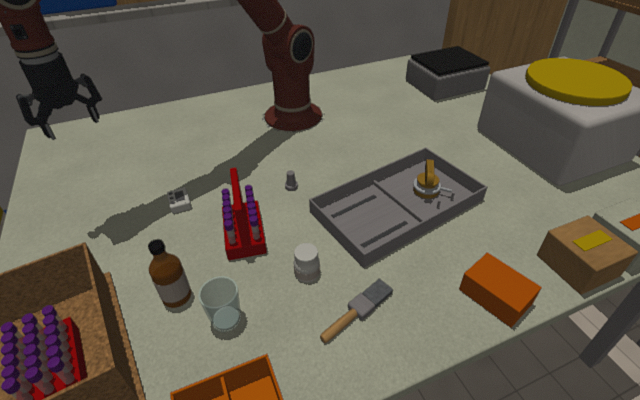

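View pics/side0.png

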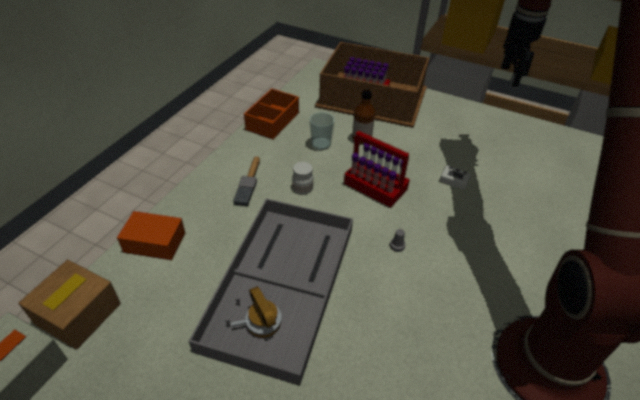

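Scene: tray rim corners near (427,150), (487,187), (364,262), (311,208); plug at (428,180); rack at (243,220) with its bar at (237,190). Side view: plug (262,312), tab (238,323), rack (380,165).

```bash
python3 - <<'E'
from h import *
for n,cs in (('scene',[(427,150),(487,187),(364,262),(311,208)]),('side',[(268,202),(353,218),(300,378),(192,346)])):
    p,d,c=load(n); P=cloud(d,c); hsv=cv2.cvtColor(p,cv2.COLOR_RGB2HSV)
    print(n,[np.round(ray(u,v,c,.045),3)[:2] for u,v in cs])
    H,S,V=[hsv[...,i].astype(int) for i in range(3)]
    ctr=(428,180) if n=='scene' else (262,312)
    vv,uu=np.mgrid[:400,:640]
    m=(H>10)&(H<28)&(S>110)&(abs(uu-ctr[0])<40)&(abs(vv-ctr[1])<40)&(d>0)
    Q=P[m]; q=Q[(Q[:,2]>.055)]
    print('plug',len(Q),len(q),q.mean(0),q.min(0),q.max(0)); 
    t=Q[(Q[:,2]>.078)]; 
    if len(t)>4: (cx,s,a),e=t.mean(0),0,0 if 0 else 0
    print('top',len(t),t.mean(0),np.linalg.svd((t-t.mean(0))[:,:2],full_matrices=False)[1:],np.ptp(t,axis=0))
    ctr=(243,220) if n=='scene' else (377,168)
    m=((H<8)|(H>172))&(S>130)&(abs(uu-ctr[0])<45)&(abs(vv-ctr[1])<60)&(d>0)
    Q=P[m]; t=Q[(Q[:,2]>.125)&(Q[:,2]<.16)]
    (c0,sz,an)=cv2.minAreaRect(t[:,:2].astype(np.float32))
    print('rackbar',len(t),t.mean(0),c0,sz,an,np.linalg.svd((t-t.mean(0))[:,:2],full_matrices=False)[2][0],t[:,2].max())
    t=Q[Q[:,2]<.03];print('base',cv2.minAreaRect(t[:,:2].astype(np.float32)))
E
```

```text
scene [array([0.424, 0.254]), array([0.625, 0.296]), array([ 0.714, -0.103]), array([ 0.514, -0.142])]
plug 451 215 [0.54644537 0.17068642 0.07777263] [0.49658387 0.14985401 0.05506472] [0.5755295  0.20262158 0.08745054]Traceback (most recent call last):
  File "<stdin>", line 12, in <module>
ValueError: too many values to unpack (expected 2)
```

```bash
python3 - <<'E'
from h import *
for n,cs in (('scene',[(427,150),(487,187),(364,262),(311,208)]),('side',[(268,202),(353,218),(300,378),(192,346)])):
    p,d,c=load(n); P=cloud(d,c); hsv=cv2.cvtColor(p,cv2.COLOR_RGB2HSV)
    print(n,[np.round(ray(u,v,c,.045),3)[:2] for u,v in cs])
    H,S,V=[hsv[...,i].astype(int) for i in range(3)]
    vv,uu=np.mgrid[:400,:640]
    ctr=(428,180) if n=='scene' else (262,312)
    m=(H>10)&(H<28)&(S>110)&(abs(uu-ctr[0])<40)&(abs(vv-ctr[1])<40)&(d>0)
    Q=P[m]
    t=Q[(Q[:,2]>.078)&(Q[:,2]<.092)]
    print('plugtop',len(t),t.mean(0),cv2.minAreaRect(t[:,:2].astype(np.float32)),np.linalg.svd((t-t.mean(0))[:,:2],full_matrices=False)[2][0])
    ctr=(243,220) if n=='scene' else (377,168)
    m=((H<8)|(H>172))&(S>130)&(abs(uu-ctr[0])<45)&(abs(vv-ctr[1])<60)&(d>0)
    Q=P[m]; t=Q[(Q[:,2]>.128)&(Q[:,2]<.16)]
    print('rackbar',len(t),t.mean(0),cv2.minAreaRect(t[:,:2].astype(np.float32)),np.linalg.svd((t-t.mean(0))[:,:2],full_matrices=False)[2][0],t[:,2].max())
    t=Q[Q[:,2]<.03];print('base',cv2.minAreaRect(t[:,:2].astype(np.float32)))
E
```

```text
scene [array([0.424, 0.254]), array([0.625, 0.296]), array([ 0.714, -0.103]), array([ 0.514, -0.142])]
plugtop 131 [0.5398889  0.17595495 0.08392931] ((0.5352729558944702, 0.17911632359027863), (0.017629224807024002, 0.07480815798044205), 57.80222702026367) [ 0.83457006 -0.55090182]
rackbar 374 [ 0.50493475 -0.3080202   0.14673639] ((0.48983222246170044, -0.30564284324645996), (0.01602971740067005, 0.14784441888332367), 80.11730194091797) [ 0.98555472 -0.16935728] 0.15184452869299903
base ((0.4053567051887512, -0.32090815901756287), (0.3296520709991455, 0.08484920859336853), 0.9521612524986267)
side [array([ 0.68 , -0.085]), array([ 0.477, -0.135]), array([0.402, 0.264]), array([0.608, 0.303])]
plugtop 337 [0.52756431 0.18447182 0.08388131] ((0.5289903879165649, 0.18234023451805115), (0.018643120303750038, 0.07721919566392899), 56.003787994384766) [-0.84166345  0.54000244]
rackbar 441 [ 0.48556494 -0.30119711  0.14520805] ((0.4867868423461914, -0.30322080850601196), (0.017786534503102303, 0.1492963433265686), 80.32008361816406) [-0.98530462  0.17080634] 0.15300215142369622
base ((0.5222102403640747, -0.33374226093292236), (0.14227120578289032, 0.26351940631866455), 48.543907165527344)
```

Emit:
send_rows([
  [[0.04,-0.043,0,-10],[0.08,-0.085,0,-20],[0.12,-0.128,0,-30],[0.16,-0.17,0,-40],[0.2,-0.213,0,-50]],
])

```text
time_s: 0.72
ee_pos: [0.3617, -0.3149, 0.3038]
ee_rot: [[0.267, 0.964, -0.0], [0.964, -0.267, 0.0], [0.0, -0.0, -1.0]]
contact_force: [1.7, -0.6, 0.1]
grip_width: 1.0
```

```bash
cat >> h.py <<'E'
def go(x,y,z,yaw,s=None):
    """tool-frame shift to world TCP target, twist (deg) to bring tool y to yaw deg (mod 180 choices printed)"""
    s=s or get_state(); R=s['ee_rot']; D=R.T@(np.array([x,y,z])-s['ee_pos'])
    cur=np.degrees(np.arctan2(R[1,1],R[0,1])); tw=-(yaw-cur); tw=(tw+180)%360-180
    print('t',round(s['time_s'],2),'pos',s['ee_pos'].round(4),'yaw',cur.round(2),'q7',s['joint_positions'][6].round(3),'F',s['contact_force'].round(1),'M',s['torque'].round(2),'w',round(s['grip_width']*85.4,1))
    print('shift',D.round(4),'twist',tw.round(1))
E
python3 -c "
from h import *
go(.532,.181,.3,57)"
```

```text
t 0.72 pos [ 0.3617 -0.3149  0.3038] yaw -15.51 q7 0.26 F [ 1.7 -0.6  0.1] M [ 0.   -0.11  0.04] w 85.4
shift [0.5234 0.0316 0.0039] twist -72.5
```

Emit:
send_rows([
  [[0.058,0.003,0,-10],[0.116,0.006,0,-20],[0.174,0.009,0,-30],[0.232,0.012,0,-40],[0.29,0.016,0,-50]],
])

```text
time_s: 1.35
ee_pos: [0.456, -0.0406, 0.3039]
ee_rot: [[-0.566, 0.824, -0.0], [0.824, 0.566, -0.0], [-0.0, -0.0, -1.0]]
contact_force: [0.8, -0.5, 0.7]
grip_width: 1.001
```

```bash
python3 -c "
from h import *
go(.532,.181,.28,57)"
```

```text
t 1.35 pos [ 0.456  -0.0406  0.3039] yaw 34.46 q7 0.363 F [ 0.8 -0.5  0.7] M [-0.04 -0.06 -0.01] w 85.5
shift [0.1397 0.1881 0.0238] twist -22.5
```

Emit:
send_rows([
  [[0.035,0.047,0.006,-8],[0.07,0.094,0.012,-16],[0.105,0.141,0.018,-22.5],[0.14,0.188,0.024,-22.5],[0.14,0.188,0.024,-22.5]],
])

```text
time_s: 1.98
ee_pos: [0.532, 0.1853, 0.2793]
ee_rot: [[-0.84, 0.542, -0.001], [0.542, 0.84, 0.005], [0.004, 0.003, -1.0]]
contact_force: [-0.1, -0.8, 0.4]
grip_width: 0.995
```

```bash
python3 - <<'E'
from h import *
go(.532,.181,.28,57)
p,d,c=snap('wrist','w1.png'); print(get_state()['joint_positions'].round(3),c['origin'],c['attitude'])
E
```

```text
t 1.98 pos [0.532  0.1853 0.2793] yaw 57.18 q7 0.244 F [-0.1 -0.8  0.4] M [-0.03  0.05 -0.01] w 85.0
shift [-0.0023 -0.0037 -0.0007] twist 0.2
[ 0.04   0.576 -0.647  1.703  0.399  0.999  0.245] [0.47730455 0.21870686 0.34888162] [[ 0.54260099  0.81143486  0.21715809]
 [ 0.83997905 -0.52550244 -0.13521236]
 [ 0.00440109  0.25577461 -0.96672642]]
```

View pics/w1.png

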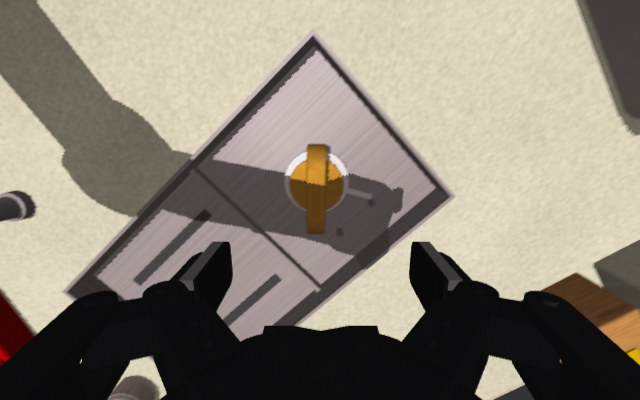

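Wrist view: wing bar runs (317,145)–(316,233), flange centre (316,181), tab tip (370,197), pins (372,203) and (340,232); tray outer corners (314,35), (453,196), side corner (67,292).

```bash
python3 - <<'E'
from h import *
p,d,c=load('wrist')
A,B,C=[ray(*q,c,.045)[:2] for q in((314,35),(453,196),(67,292))]
print(A,B,C,np.linalg.norm(B-A),np.linalg.norm(C-A),np.degrees(np.arctan2(*(A-B)[::-1])),np.degrees(np.arctan2(*(A-C)[::-1])))
P=cloud(d,c); h=cv2.cvtColor(p,cv2.COLOR_RGB2HSV); m=(h[...,0]>10)&(h[...,0]<28)&(h[...,1]>110)&(P[...,2]>.08)&(P[...,2]<.092)
m[:,:280]=0;m[:,360:]=0
r=cv2.minAreaRect(P[m][:,:2].astype(np.float32)); print(r,m.sum())
print('bar ends',ray(317,145,c,.085),ray(316,233,c,.085))
ax=np.array(r[0])
for q in((370,197),(372,203),(340,232)):
    w=ray(*q,c,.027)[:2]-ax; print(q,np.linalg.norm(w),np.degrees(np.arctan2(w[1],w[0])))
E
```

```text
[0.41206279 0.25540756] [0.62098269 0.29483876] [ 0.48190778 -0.13014298] 0.2126084286003683 0.39182591066033584 -169.31181581333362 100.26814423851643
((0.5327016115188599, 0.18089237809181213), (0.017331765964627266, 0.0758119449019432), 56.52928161621094) 1403
bar ends [0.49519935 0.20498595 0.085     ] [0.56395871 0.15915161 0.085     ]
(370, 197) 0.06152288812886238 40.04701464116965
(372, 203) 0.06629436561955881 34.90217312148058
(340, 232) 0.06529233747141282 -9.555172017690289
```

Emit:
send_rows([
  [[0,0,0.04,0.6],[0,0,0.08,0.6],[0,0,0.12,0.6],[0,0,0.12,0.6],[0,0,0.12,0.6]],
])

```text
time_s: 2.65
ee_pos: [0.5335, 0.1788, 0.1613]
ee_rot: [[-0.829, 0.559, 0.002], [0.559, 0.829, 0.0], [-0.001, 0.001, -1.0]]
contact_force: [0.7, 0.5, 0.8]
grip_width: 1.0
```

```bash
python3 -c "
from h import *
go(.532,.181,.123,56.4)"
```

```text
t 2.65 pos [0.5335 0.1788 0.1613] yaw 56.0 q7 0.124 F [0.7 0.5 0.8] M [0.05 0.01 0.02] w 85.4
shift [0.0026 0.0009 0.0383] twist -0.4
```

Emit:
send_rows([
  [[0.002,0.001,0.02,-0.4],[0.002,0.001,0.038,-0.4],[0.002,0.001,0.038,-0.4],[0.002,0.001,0.038,-0.4]],
])

```text
time_s: 3.15
ee_pos: [0.5322, 0.1814, 0.1227]
ee_rot: [[-0.833, 0.553, 0.001], [0.553, 0.833, 0.001], [-0.001, 0.001, -1.0]]
contact_force: [-0.3, 0.1, 0.5]
grip_width: 0.998
```

Emit:
send_rows([
  [[0,0,0,0],[0,0,0,0],[0,0,0,0],[0,0,0,0],[0,0,0,0]],
], hand=0, grip_force=60)

```text
time_s: 3.78
ee_pos: [0.5322, 0.182, 0.1223]
ee_rot: [[-0.834, 0.552, 0.001], [0.552, 0.834, 0.001], [-0.0, 0.002, -1.0]]
contact_force: [1.8, 1.1, 1.1]
grip_width: 0.2
```

```bash
python3 - <<'E'
from h import *
go(.532,.181,.123,56.4)
a=[snap(n)[0] for n in('scene','side','wrist')]
I=np.hstack([cv2.resize(a[0][140:240,370:510],None,fx=2.8,fy=2.8),cv2.resize(a[1][260:360,192:332],None,fx=2.8,fy=2.8)])
I=np.vstack([I[:280,:784],cv2.resize(a[2],(496,310)).repeat(1,0) if 0 else np.pad(cv2.resize(a[2],(496,310)),((0,0),(0,288),(0,0)))])
cv2.imwrite('pics/g.png',I[...,::-1])
E
```

```text
t 3.77 pos [0.5322 0.182  0.1223] yaw 56.5 q7 0.086 F [1.8 1.1 1.1] M [ 0.14 -0.12  0.04] w 17.1
shift [-0.0004 -0.0009 -0.0007] twist 0.1
```

View pics/g.png

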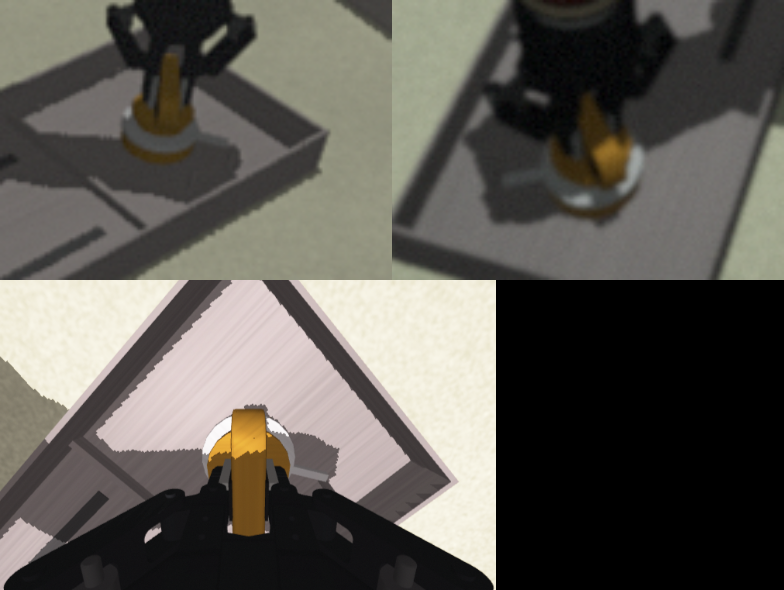

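Gripped squarely on the bar (17 mm); tab visible in scene crop (225,140), side crop (515,180) and wrist (315,475), unmoved.

```bash
cat >> h.py <<'E'
AX=np.array([.532,.181])
def tab(names=('scene','side','wrist'),new=True,yaw0=10.5):
    for n in names:
        p,d,c=snap(n) if new else load(n)
        P=cloud(d,c); w=P[...,:2]-AX; r=np.hypot(w[...,0],w[...,1])
        m=(d>0)&(r>.044)&(r<.061)&(P[...,2]>.015)&(P[...,2]<.034)
        a=np.arctan2(w[...,1],w[...,0])[m]
        rd=np.radians(yaw0)+.55-a; rd=rd[(rd>-.5)&(rd<1.5)]
        print(n,len(rd),'reading med %.3f spread %.3f'%(np.median(rd),np.ptp(np.percentile(rd,[10,90]))) if len(rd) else '')
E
python3 -c "
from h import *
tab(new=False); print(get_state()['joint_positions'].round(3),get_state()['torque'])"
```

```text
scene 24 reading med 0.045 spread 0.121
side 38 reading med -0.009 spread 0.110
wrist 339 reading med -0.001 spread 0.101
[-0.053  0.772 -0.506  1.847  0.574  0.67   0.086] [ 0.20580893 -0.20913066  0.05806263]
```

Emit:
send_rows([
  [[0,0,0,6],[0,0,0,12],[0,0,0,18],[0,0,0,24],[0,0,0,30]],
])

```text
time_s: 4.55
ee_pos: [0.5322, 0.1819, 0.1223]
ee_rot: [[-0.444, 0.896, 0.002], [0.896, 0.444, 0.001], [0.0, 0.002, -1.0]]
contact_force: [2.2, 1.4, 0.9]
grip_width: 0.202
```

```bash
python3 -c "
from h import *
go(.532,.182,.123,26.5);tab();print(get_state()['joint_positions'].round(3))"
```

```text
t 4.55 pos [0.5322 0.1819 0.1223] yaw 26.34 q7 -0.306 F [2.2 1.4 0.9] M [ 0.25 -0.07  0.21] w 17.3
shift [ 0.0001 -0.0001 -0.0007] twist -0.2
scene 24 reading med 0.045 spread 0.079
side 38 reading med -0.015 spread 0.099
wrist 388 reading med -0.003 spread 0.102
[-0.138  0.745 -0.365  1.85   0.427  0.622 -0.303]
```

Emit:
send_rows([
  [[0,0,0,5],[0,0,0,10],[0,0,0,15]],
])

```text
time_s: 5.08
ee_pos: [0.5322, 0.1819, 0.1223]
ee_rot: [[-0.199, 0.98, 0.001], [0.98, 0.199, 0.001], [0.001, 0.002, -1.0]]
contact_force: [2.7, 2.9, 0.4]
grip_width: 0.201
```

```bash
python3 -c "
from h import *
go(.532,.182,.123,11.5);tab()"
```

```text
t 5.08 pos [0.5322 0.1819 0.1223] yaw 11.48 q7 -0.493 F [2.7 2.9 0.4] M [ 0.4  -0.13  0.14] w 17.2
shift [ 0.0001 -0.0001 -0.0007] twist -0.0
scene 24 reading med 0.045 spread 0.108
side 38 reading med -0.021 spread 0.101
wrist 397 reading med 0.003 spread 0.100
```

Emit:
send_rows([
  [[0,0,0,5],[0,0,0,10],[0,0,0,15]],
])

```text
time_s: 5.6
ee_pos: [0.5321, 0.1819, 0.1223]
ee_rot: [[0.06, 0.998, 0.001], [0.998, -0.06, 0.001], [0.002, 0.001, -1.0]]
contact_force: [2.1, 3.2, 1.1]
grip_width: 0.202
```

```bash
python3 -c "
from h import *
go(.532,.182,.123,-3.5);tab()"
```

```text
t 5.6 pos [0.5321 0.1819 0.1223] yaw -3.46 q7 -0.679 F [2.1 3.2 1.1] M [ 0.44 -0.27  0.24] w 17.3
shift [ 0.0001 -0.0001 -0.0007] twist 0.0
scene 22 reading med 0.263 spread 0.112
side 35 reading med 0.218 spread 0.076
wrist 396 reading med 0.230 spread 0.098
```

Emit:
send_rows([
  [[0,0,0,5],[0,0,0,10],[0,0,0,16],[0,0,0,16]],
])

```text
time_s: 6.25
ee_pos: [0.5321, 0.1819, 0.1223]
ee_rot: [[0.332, 0.943, 0.001], [0.943, -0.332, 0.001], [0.002, 0.001, -1.0]]
contact_force: [2.1, 3.5, 2.5]
grip_width: 0.203
```

```bash
python3 -c "
from h import *
go(.532,.182,.123,-19.5);tab()"
```

```text
t 6.25 pos [0.5321 0.1819 0.1223] yaw -19.39 q7 -0.873 F [2.1 3.5 2.5] M [ 0.71 -0.29 -0.05] w 17.3
shift [ 0.     -0.0001 -0.0007] twist 0.1
scene 21 reading med 0.509 spread 0.118
side 34 reading med 0.468 spread 0.114
wrist 397 reading med 0.495 spread 0.099
```

Emit:
send_rows([
  [[0,0,0,0],[0,0,0,0],[0,0,0,0],[0,0,0,0]],
], hand=0.085)

```text
time_s: 6.9
ee_pos: [0.5314, 0.1807, 0.1217]
ee_rot: [[0.334, 0.942, -0.001], [0.942, -0.334, -0.001], [-0.001, -0.001, -1.0]]
contact_force: [0.1, 1.2, -0.5]
grip_width: 0.994
```

Emit:
send_rows([
  [[0,0,-0.03,0],[0,0,-0.07,0],[0,0,-0.12,0],[0,0,-0.18,0],[0,0,-0.19,0]],
])

```text
time_s: 7.52
ee_pos: [0.5332, 0.1819, 0.3167]
ee_rot: [[0.334, 0.942, 0.009], [0.942, -0.334, 0.003], [0.006, 0.007, -1.0]]
contact_force: [0.4, -0.0, -1.2]
grip_width: 0.993
```

```bash
python3 -c "
from h import *
tab();go(.4885,-.3045,.31,-99.8)
cv2.imwrite('pics/w2.png',load('wrist')[0][...,::-1])"
```

```text
scene 17 reading med 0.534 spread 0.110
side 32 reading med 0.488 spread 0.103
wrist 83 reading med 0.510 spread 0.099
t 7.67 pos [0.5312 0.1809 0.3115] yaw -19.53 q7 -0.814 F [ 0.1  0.1 -0.7] M [-0.02  0.    0.05] w 84.8
shift [-0.4717  0.122   0.0018] twist 80.3
```

View pics/w2.png

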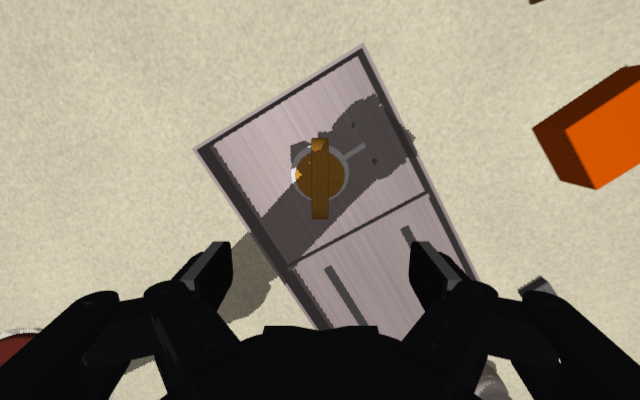

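Tab at (363,146) lies midway between pins (353,125) and (376,161); reading 0.51. Now to the rack.

Emit:
send_rows([
  [[-0.058,0.015,0,10],[-0.116,0.03,0,20],[-0.174,0.045,0,30],[-0.232,0.06,0,40],[-0.29,0.075,0,50]],
])

```text
time_s: 8.3
ee_pos: [0.504, -0.1188, 0.3097]
ee_rot: [[0.939, 0.344, -0.005], [0.344, -0.939, 0.001], [-0.004, -0.002, -1.0]]
contact_force: [1.2, -0.1, -0.4]
grip_width: 0.998
```

```bash
python3 -c "
from h import *
go(.4885,-.3045,.31,-99.8)"
```

```text
t 8.3 pos [ 0.504  -0.1188  0.3097] yaw -69.85 q7 -0.996 F [ 1.2 -0.1 -0.4] M [-0.04 -0.06 -0.02] w 85.3
shift [-0.0785  0.169  -0.0004] twist 29.9
```

Emit:
send_rows([
  [[-0.025,0.05,0,10],[-0.05,0.1,0,20],[-0.07,0.15,0,30],[-0.079,0.169,0,30],[-0.079,0.169,0,30]],
])

```text
time_s: 8.93
ee_pos: [0.4894, -0.3039, 0.3099]
ee_rot: [[0.986, -0.168, -0.004], [-0.168, -0.986, 0.002], [-0.004, -0.001, -1.0]]
contact_force: [1.1, 0.9, 0.1]
grip_width: 0.996
```

```bash
python3 - <<'E'
from h import *
go(.4885,-.3045,.2,-99.8)
p,d,c=snap('wrist','w3.png'); P=cloud(d,c); h=cv2.cvtColor(p,cv2.COLOR_RGB2HSV)
m=((h[...,0]<8)|(h[...,0]>172))&(h[...,1]>130)&(P[...,2]>.138)&(P[...,2]<.16)&(d>0)
r=cv2.minAreaRect(P[m][:,:2].astype(np.float32)); print(r,m.sum(),np.percentile(P[m][:,2],[5,50,95]))
E
```

```text
t 8.93 pos [ 0.4894 -0.3039  0.3099] yaw -99.64 q7 -1.1 F [1.1 0.9 0.1] M [ 0.03 -0.04 -0.02] w 85.1
shift [-0.0003  0.0008  0.1099] twist 0.2
((0.4877851605415344, -0.3068567216396332), (0.015868183225393295, 0.1453457623720169), 79.93744659423828) 3363 [0.14613168 0.14813408 0.14932587]
```

View pics/w3.png

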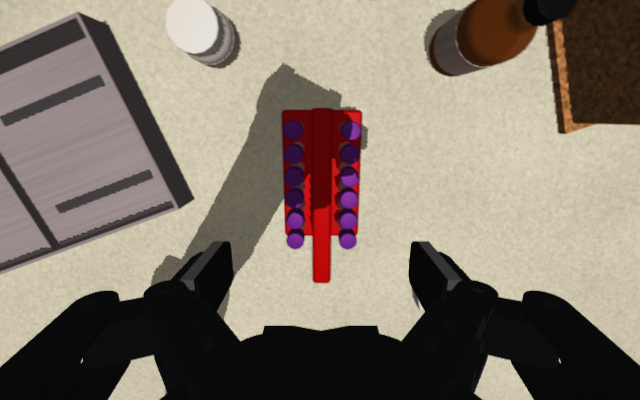

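Emit:
send_rows([
  [[-0.001,0.002,0.035,0.3],[-0.001,0.002,0.07,0.3],[-0.001,0.002,0.1,0.3],[-0.001,0.002,0.116,0.3],[-0.001,0.002,0.116,0.3]],
])

```text
time_s: 9.6
ee_pos: [0.4893, -0.3031, 0.195]
ee_rot: [[0.986, -0.168, -0.002], [-0.168, -0.986, 0.002], [-0.002, -0.002, -1.0]]
contact_force: [-1.0, -0.2, 1.1]
grip_width: 1.0
```

```bash
python3 -c "
from h import *
go(.488,-.3055,.194,-100)"
```

```text
t 9.6 pos [ 0.4893 -0.3031  0.195 ] yaw -99.69 q7 -1.065 F [-1.  -0.2  1.1] M [-0.03 -0.03  0.01] w 85.4
shift [-0.0009  0.0026  0.001 ] twist 0.3
```

Emit:
send_rows([
  [[0,0,0,0],[0,0,0,0],[0,0,0,0],[0,0,0,0],[0,0,0,0]],
], hand=0, grip_force=60)

```text
time_s: 10.22
ee_pos: [0.4893, -0.3056, 0.1965]
ee_rot: [[0.985, -0.171, 0.001], [-0.171, -0.985, -0.001], [0.001, 0.001, -1.0]]
contact_force: [-0.4, -0.6, 2.5]
grip_width: 0.172
```

Emit:
send_rows([
  [[0,0,-0.005,0],[0,0,-0.02,0],[0,0,-0.045,0],[0,0,-0.075,0],[0,0,-0.09,0]],
])

```text
time_s: 10.85
ee_pos: [0.4896, -0.3052, 0.2881]
ee_rot: [[0.985, -0.171, 0.003], [-0.171, -0.985, -0.001], [0.003, 0.001, -1.0]]
contact_force: [0.4, -0.8, -3.7]
grip_width: 0.173
```

```bash
python3 -c "
from h import *
go(.5675,-.0107,.284,-79.5)"
```

```text
t 10.85 pos [ 0.4896 -0.3052  0.2881] yaw -99.82 q7 -1.093 F [ 0.4 -0.8 -3.7] M [-0.05 -0.11 -0.04] w 14.7
shift [ 0.0265 -0.3034  0.0039] twist -20.3
```

Emit:
send_rows([
  [[0.002,-0.025,-0.006,-2],[0.006,-0.07,-0.01,-6],[0.01,-0.12,-0.01,-10],[0.015,-0.165,-0.01,-14],[0.018,-0.2,-0.01,-18]],
])

```text
time_s: 11.48
ee_pos: [0.5412, -0.1082, 0.2957]
ee_rot: [[0.989, 0.147, -0.001], [0.147, -0.989, 0.001], [-0.001, -0.001, -1.0]]
contact_force: [-0.1, -0.3, -2.9]
grip_width: 0.175
```

Emit:
send_rows([
  [[0,0,0,0]],
])

```text
time_s: 11.6
ee_pos: [0.5417, -0.1061, 0.2955]
ee_rot: [[0.989, 0.15, -0.001], [0.15, -0.989, 0.004], [-0.0, -0.004, -1.0]]
contact_force: [0.0, -0.9, -3.0]
grip_width: 0.168
```

```bash
python3 -c "
from h import *
go(.5675,-.0107,.284,-79.5)"
```

```text
t 11.6 pos [ 0.5417 -0.1061  0.2955] yaw -81.39 q7 -1.195 F [ 0.  -0.9 -3. ] M [-0.06  0.    0.02] w 14.4
shift [ 0.0398 -0.0904  0.0118] twist -1.9
```

Emit:
send_rows([
  [[0.01,-0.022,0,-1.9],[0.025,-0.055,0,-1.9],[0.035,-0.08,0,-1.9],[0.04,-0.09,0,-1.9],[0.04,-0.09,0,-1.9]],
])

```text
time_s: 12.22
ee_pos: [0.5679, -0.0162, 0.2958]
ee_rot: [[0.984, 0.175, -0.0], [0.175, -0.984, -0.0], [-0.001, 0.0, -1.0]]
contact_force: [-0.3, -0.3, -3.4]
grip_width: 0.176
```

```bash
python3 - <<'E'
from h import *
go(.5675,-.0107,.284,-79.5)
for n in('scene','side'):
    p,d,c=snap(n,n+'5.png'); P=cloud(d,c); h=cv2.cvtColor(p,cv2.COLOR_RGB2HSV)
    m=((h[...,0]<8)|(h[...,0]>172))&(h[...,1]>130)&(d>0)&(abs(P[...,0]-.5675)<.12)&(abs(P[...,1]+.01)<.1)&(P[...,2]<.3)
    Q=P[m]; print(n,m.sum(),Q.min(0),Q.max(0))
a,b=[load(n)[0] for n in('scene','side')]
cv2.imwrite('pics/c5.png',np.vstack([cv2.resize(a[90:290,230:530],(450,300)),cv2.resize(b[120:320,150:450],(450,300))])[...,::-1])
E
```

```text
t 12.22 pos [ 0.5679 -0.0162  0.2958] yaw -79.89 q7 -1.343 F [-0.3 -0.3 -3.4] M [-0.02  0.04  0.03] w 15.0
shift [ 0.0006 -0.0055  0.0118] twist -0.4
scene 2026 [ 0.49598091 -0.07477405  0.09970575] [0.64768975 0.0364105  0.29051286]
side 2369 [ 0.48333196 -0.07568568  0.00141967] [0.66993889 0.03809105 0.29944661]
```

View pics/c5.png

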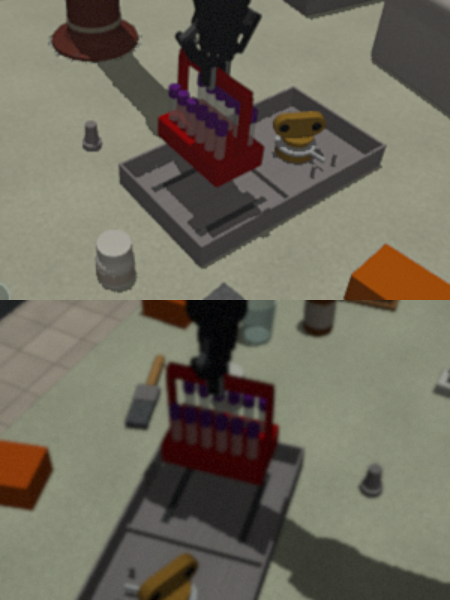

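Rack hangs level over the bay (scene crop (210,130), side crop (220,420)). Checking tray pose with the third wrist picture's tray corner before lowering.

```bash
python3 - <<'E'
from h import *
p,d,c=load('wrist')
A,B,C=[ray(*q,c,.045)[:2] for q in((192,201),(80,13),(0,271))]
f=lambda v:np.degrees(np.arctan2(v[1],v[0]))
print(A,B,f(A-B),f(C-A),np.linalg.norm(A-B))
y=np.array([-np.sin(np.radians(10.5)),np.cos(np.radians(10.5))])
print('bay from end', (A+B)/2+.105*y)
go(.5675,-.0107,.2,-79.5)
E
```

```text
[ 0.48559565 -0.15197182] [ 0.69321793 -0.09619214] -164.962038632251 100.29933836760199 0.21498461834792595
bay from end [ 0.57027206 -0.02084022]
t 12.32 pos [ 0.5676 -0.0182  0.2959] yaw -80.08 q7 -1.343 F [ 0.2 -1.  -2.8] M [-0.01  0.01 -0.06] w 14.9
shift [ 0.0013 -0.0075  0.0959] twist -0.6
```

Emit:
send_rows([
  [[0.001,-0.005,0.01,-0.5],[0.001,-0.005,0.03,-0.5],[0.001,-0.005,0.055,-0.5],[0.001,-0.005,0.075,-0.5],[0.001,-0.005,0.082,-0.5]],
])

```text
time_s: 12.95
ee_pos: [0.5669, -0.0116, 0.2122]
ee_rot: [[0.983, 0.183, -0.004], [0.183, -0.983, -0.0], [-0.004, -0.001, -1.0]]
contact_force: [-0.4, 0.2, -3.7]
grip_width: 0.175
```

Emit:
send_rows([
  [[0,0,0.001,0],[0,0,0.003,0],[0,0,0.005,0],[0,0,0.007,0],[0,0,0.008,0]],
])

```text
time_s: 13.58
ee_pos: [0.568, -0.011, 0.206]
ee_rot: [[0.983, 0.183, 0.0], [0.183, -0.983, 0.0], [0.0, -0.0, -1.0]]
contact_force: [-0.3, 0.4, -3.2]
grip_width: 0.177
```

Emit:
send_rows([
  [[0,0,0.001,0],[0,0,0.002,0],[0,0,0.003,0],[0,0,0.003,0]],
])

```text
time_s: 14.08
ee_pos: [0.5679, -0.0111, 0.2028]
ee_rot: [[0.983, 0.183, -0.0], [0.183, -0.983, 0.0], [-0.0, -0.0, -1.0]]
contact_force: [0.1, 0.2, -2.6]
grip_width: 0.178
```

Emit:
send_rows([
  [[0,0,0.001,0],[0,0,0.0015,0],[0,0,0.002,0],[0,0,0.002,0]],
])

```text
time_s: 14.58
ee_pos: [0.568, -0.0111, 0.2009]
ee_rot: [[0.983, 0.183, -0.0], [0.183, -0.983, 0.0], [-0.0, -0.0, -1.0]]
contact_force: [-0.7, -0.1, -4.1]
grip_width: 0.178
```

Emit:
send_rows([
  [[0,0,0.0005,0],[0,0,0.001,0],[0,0,0.001,0]],
])

```text
time_s: 14.95
ee_pos: [0.568, -0.0112, 0.2004]
ee_rot: [[0.983, 0.183, 0.0], [0.183, -0.983, -0.0], [0.0, 0.0, -1.0]]
contact_force: [-1.1, 0.2, 2.2]
grip_width: 0.177
```

Touchdown at the expected height (force −3 → +2 N). Release and rise.

Emit:
send_rows([
  [[0,0,0,0],[0,0,0,0],[0,0,0,0],[0,0,0,0],[0,0,0,0]],
], hand=0.085)

```text
time_s: 15.58
ee_pos: [0.568, -0.0111, 0.1999]
ee_rot: [[0.983, 0.183, 0.0], [0.183, -0.983, 0.0], [0.0, -0.0, -1.0]]
contact_force: [0.4, -0.1, 0.1]
grip_width: 0.992
```

Emit:
send_rows([
  [[0,0,-0.015,0],[0,0,-0.04,0],[0,0,-0.08,0],[0,0,-0.12,0],[0,0,-0.12,0]],
])

```text
time_s: 16.2
ee_pos: [0.5697, -0.0113, 0.3248]
ee_rot: [[0.983, 0.183, 0.01], [0.183, -0.983, 0.0], [0.01, 0.002, -1.0]]
contact_force: [-0.1, -0.0, 0.7]
grip_width: 0.995
```

```bash
python3 - <<'E'
from h import *
go(.568,-.011,.32,-79.5)
tab()
p,d,c=load('wrist'); P=cloud(d,c); h=cv2.cvtColor(p,cv2.COLOR_RGB2HSV)
m=((h[...,0]<8)|(h[...,0]>172))&(h[...,1]>130)&(P[...,2]>.142)&(P[...,2]<.165)&(d>0)&(abs(P[...,1])<.12)
Q=P[m];r=cv2.minAreaRect(Q[:,:2].astype(np.float32)); print(r,m.sum(),np.percentile(Q[:,2],[5,50,95]))
a,b=[load(n)[0] for n in('scene','side')]
I=np.vstack([np.hstack([cv2.resize(a,(400,250)),cv2.resize(b,(400,250))]),np.pad(cv2.resize(p,(480,300)),((0,0),(160,160),(0,0)))])
cv2.imwrite('pics/f.png',I[...,::-1])
E
```

```text
t 16.2 pos [ 0.5697 -0.0113  0.3248] yaw -79.44 q7 -1.348 F [-0.1 -0.   0.7] M [-0.01  0.01 -0.03] w 84.9
shift [-0.0017 -0.0006  0.0047] twist 0.1
scene 20 reading med 0.538 spread 0.104
side 32 reading med 0.483 spread 0.102
wrist 107 reading med 0.547 spread 0.103
((0.5666146278381348, -0.013310588896274567), (0.14591845870018005, 0.016007741913199425), 10.468984603881836) 3207 [0.15023708 0.15211053 0.15325603]
```

View pics/f.png

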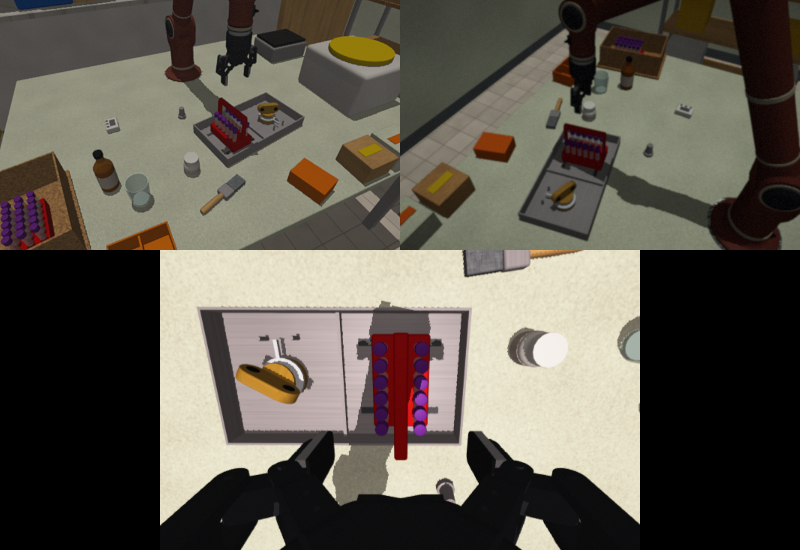

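Rack stands flat in the bay at wrist panel (400,385), bar top at 152–153 mm and yaw 10.5° as the tray. The tab (280,347) lies between the pins (263,338) and (296,336), and the bystanders are unmoved. Handing in.

```bash
python3 -c "
from h import *
print(hand_in())"
```

```text
the job is handed in; nothing more can be done
None
```

Both parts of the job are done and handed in at about 16 s of robot time.

- **Plug:** I turned it clockwise about 76°. It bit between 45° and 60°. After release the tell-tale reads about 0.5 rad; the last checks gave 0.54, 0.48 and 0.55 from the scene, side and wrist cameras. That is inside the 0.25–0.80 window, and the pictures show the tab clear between the two pins.
- **Rack:** I lifted it by its bar and lowered it slowly, touching down with about 5 N. It stands near the middle of the bay, with its bar top at 152 mm (153 expected).
- **Alignment:** The rack lies at 10.5°, and my best estimate of the tray is 10.3–10.7°. One tray-edge reading disagreed at 15°. It used a corner close to the picture's edge, so I left it out.
- **Bystanders:** They look unmoved in the last pictures; I did not measure their positions. The gripper was open and clear of everything at hand-in.

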